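# Check the release force of three beam-shutter latches

## Robot

A 6-joint arm with a two-finger parallel gripper is mounted at the origin on the work surface. World frame = base frame: x ahead of the robot, y to its left, z up, the work surface at z = 0. Lengths are in m, angles in rad, forces in N, time in s.
With the tool pointing down it reaches from about 0.35 to 0.925 m from the base axis. Payload 6.4 kg.
Tool frame: the origin (TCP) lies midway between the tips of the shut fingers; the grasp point (between the pads) lies 19 mm behind it; z points along the fingers, y is the line along which they close (so a half turn about z gives the same grasp; the last joint's range is limited). The gripper opens to 85 mm and grips with 20 to 120 N. Pads are 22 mm wide; open, the fingers measure 114 mm over their backs; the gripper's body (76 mm by 85 mm) begins 54 mm behind the grasp point. The pads swing forward as they close: fully open they stand 13 mm farther back than shut.
Start: joints at [-1.414, 0.245, 1.558, -0, 1.339, -0.174], TCP at [0.211, -0.615, 0.231] pointing down, gripper open.
Joint ranges: [-3.13, 3.13], [-1.02, 2.26], [0.13, 2.54], [-0.95, 4.09], [0.21, 2.88], [-2.74, 2.74]. Speed limits (rad/s): [2.57, 2.57, 3.14, 3.14, 3.14, 3.14].

## Interface

Orientations are given as [roll, pitch, yaw] about the fixed x, y, z axes, in that order (R = Rz(yaw) Ry(pitch) Rx(roll)).
In Python, from plant import arm, imaging gives the robot as it stands.
- The arm moves only by the tool drive_tool, never from a script. Its arguments are lists of equal length, an entry for each row: "dp": the shift along the world's x, y, z in m, a list of three; "dr": the turn, a rotation vector about the world's x, y, z in degrees, a list of three. In form: {"dp": [[x, y, z], ...], "dr": [[wx, wy, wz], ...]}. A call has 1 to 12 rows; each row is the pose to reach, as a shift and turn from the pose commanded when the call began; what a row does not reach only later rows make up. A row lasts 1/8 s, in which the tool goes at most 62.5 mm and 10.7 degrees, less where a joint would pass 70% of its speed; a pose out of reach is approached as far as the arm can. A call with a gripper value outside its range is refused whole. "gripper" is the opening, from 0 (shut) to 1 (fully open), set as the call begins (left out, the last holds). The fingers move at their own pace and stop on an object; "squeeze" is the grip in N (left out, the last holds). Time passes only in rows, so rows that repeat a pose let the fingers close. It gives the time, the measured TCP pose, the force, the opening and the grip force at its end, in the units of the state.
- arm.state(): the state, without advancing time (a new reading comes with each control period).
- imaging.camera(name): name is "side" or "top" or "wrist"; returns a dict with "color" (420x560x3 uint8, red, green, blue), "range_z" (420x560 float32, m along the optical axis (not along the pixel's ray), 0 where there is no reading), "mtx" (3x3 intrinsics, pixels), "position" and "rotation" of the camera in the world; the wrist camera has in their place "hand_eye" (4x4, takes a point from camera to tool coordinates, whose origin is the TCP and whose axes are the flange's). Camera axes: x right, y up, looking along -z (the intrinsics and any distortion apply to the point x, -y, -z); pixel columns grow to the right and rows downward; lengths in m; the calibration is good to about 2 mm. A picture is of the moment at which its call begins: read the wrist's pose just before it.
- arm.sign_off(): hands the job in; it is judged then, once.
The state is a dict: "t": time; "joint_positions": joint angles; "qd": joint speeds; "effort": joint torques, N m; "tool_pos": TCP position; "ee_rot": TCP orientation; "contact_force": force on the tool from outside, world axes, zero at the start; "ft_torque": the same for the moment, N m; "grip_width": finger opening in m; "finger_force": force on a finger pad.
Only numpy, scipy, OpenCV 4.12 (cv2) and the standard library are available. Lean on these libraries where they do the work, as an engineer would, in place of code of your own. Each camera call takes 0.05 s, during which the arm holds its last target. There are 200 camera calls.

## Task

Check the latches of the three beam shutters: press each button gently until it clicks and the shutter arm springs open, and leave that shutter open with its tag untouched. A latch that has not let go at 12 N is out of limits: stop pressing, never forcing it open (no button may get more than 18 N), leave it shut and slide its grey tag fully to the left end of its slot. Do not knock over or shove away the two lens mounts standing between the shutters.

Things in the scene. Friction and masses are not known exactly. Their poses are not given: they have to be found in the camera images.
- shutter_a: One of three look-alike beam shutters bolted to the table: aluminium foot plate (x -50 to +70, y -65 to +65 mm) under a black housing (x -50 to +35, y -60 to +60, flat top 55 mm above the table). Origin on the table; x points to its rear, roughly away from the robot, y to its left, z up. On top: round steel latch button (x -2, y +35), small grey upright tag (front right). Springs differ unseen.
- latch_a: Latch button of shutter_a, a steel cylinder 24 mm across; origin at the centre of its top face, 80 mm above the table when up. Pushed straight down against a spring, 16 mm at most; returns when let go. 7 mm down it clicks: the arm springs open. Push grows steadily with depth: a sound latch clicks at 5 to 9 N, one out of limits at over 20 N (12 N moves it only 2 to 3 mm).
- gate_a (a joint): Angle of shutter_a's arm, an aluminium bar behind the housing, 62 to 72 mm high, lying along y (x 48, y -54 to +42 mm) when latched (about 0 rad), pivoted at x 48, y -50. Let go by the latch, it swings to the rear to 0.8 rad, its tip then about 65 mm further back, and its spring keeps it open.
- tag_a (a joint): Travel of shutter_a's tag (m): 0 to 4 mm at the start (right end of its slot, unmarked), 30 mm at the left end (marked). It slides along the shutter's +y with about 1.5 N friction and stays where left.
- tagtop_a (a point): Top centre of shutter_a's tag: upright grey block, 20 mm along the shutter's x, 12 mm along its y, 24 mm tall, top 80 mm above the table; at x -32, y -42 mm in the shutter's frame at travel 0. Free space on both y sides to push or pinch it.
- shutter_b: One of three look-alike beam shutters bolted to the table: aluminium foot plate (x -50 to +70, y -65 to +65 mm) under a black housing (x -50 to +35, y -60 to +60, flat top 55 mm above the table). Origin on the table; x points to its rear, roughly away from the robot, y to its left, z up. On top: round steel latch button (x -2, y +35), small grey upright tag (front right). Springs differ unseen.
- latch_b: Latch button of shutter_b, a steel cylinder 24 mm across; origin at the centre of its top face, 80 mm above the table when up. Pushed straight down against a spring, 16 mm at most; returns when let go. 7 mm down it clicks: the arm springs open. Push grows steadily with depth: a sound latch clicks at 5 to 9 N, one out of limits at over 20 N (12 N moves it only 2 to 3 mm).
- gate_b (a joint): Angle of shutter_b's arm, an aluminium bar behind the housing, 62 to 72 mm high, lying along y (x 48, y -54 to +42 mm) when latched (about 0 rad), pivoted at x 48, y -50. Let go by the latch, it swings to the rear to 0.8 rad, its tip then about 65 mm further back, and its spring keeps it open.
- tag_b (a joint): Travel of shutter_b's tag (m): 0 to 4 mm at the start (right end of its slot, unmarked), 30 mm at the left end (marked). It slides along the shutter's +y with about 1.5 N friction and stays where left.
- tagtop_b (a point): Top centre of shutter_b's tag: upright grey block, 20 mm along the shutter's x, 12 mm along its y, 24 mm tall, top 80 mm above the table; at x -32, y -42 mm in the shutter's frame at travel 0. Free space on both y sides to push or pinch it.
- shutter_c: One of three look-alike beam shutters bolted to the table: aluminium foot plate (x -50 to +70, y -65 to +65 mm) under a black housing (x -50 to +35, y -60 to +60, flat top 55 mm above the table). Origin on the table; x points to its rear, roughly away from the robot, y to its left, z up. On top: round steel latch button (x -2, y +35), small grey upright tag (front right). Springs differ unseen.
- latch_c: Latch button of shutter_c, a steel cylinder 24 mm across; origin at the centre of its top face, 80 mm above the table when up. Pushed straight down against a spring, 16 mm at most; returns when let go. 7 mm down it clicks: the arm springs open. Push grows steadily with depth: a sound latch clicks at 5 to 9 N, one out of limits at over 20 N (12 N moves it only 2 to 3 mm).
- gate_c (a joint): Angle of shutter_c's arm, an aluminium bar behind the housing, 62 to 72 mm high, lying along y (x 48, y -54 to +42 mm) when latched (about 0 rad), pivoted at x 48, y -50. Let go by the latch, it swings to the rear to 0.8 rad, its tip then about 65 mm further back, and its spring keeps it open.
- tag_c (a joint): Travel of shutter_c's tag (m): 0 to 4 mm at the start (right end of its slot, unmarked), 30 mm at the left end (marked). It slides along the shutter's +y with about 1.5 N friction and stays where left.
- tagtop_c (a point): Top centre of shutter_c's tag: upright grey block, 20 mm along the shutter's x, 12 mm along its y, 24 mm tall, top 80 mm above the table; at x -32, y -42 mm in the shutter's frame at travel 0. Free space on both y sides to push or pinch it.
- mount_left: Loose lens mount standing in the left gap between two shutters: a steel post on a 38 mm round foot with a black lens ring, 78 mm tall, 0.22 kg. Origin under its foot. To be left alone.
- mount_right: Loose lens mount standing in the right gap between two shutters: a steel post on a 38 mm round foot with a black lens ring, 78 mm tall, 0.22 kg. Origin under its foot. To be left alone.
Things that resemble listed ones, but are neither listed nor needed, are in the scene too. What is shaped like the shutter_a but blue or orange is not meant.

How it is judged:
By the outcome, as a careful person would: the job done as asked, in the order asked, and still so for the second after the job is handed in, with the robot touching nothing.
It also fails if it takes over 51 s, if anything falls off the work surface, if the arm or the gripper's body presses on something with over 40 N, if the wrist force passes 120 N, or if a joint passes its speed limit or range.

## Working session

There is one attempt and no reset: what is moved stays moved. The work goes in short steps, Python scripts to look and compute and a tool call to move; the robot and the scene stay as the last step left them, time stands still between calls to the robot, and variables do not carry over. Pictures are saved under pics/ and viewed, at most 10 in all, crops included, and the job is handed in when it is done.

Besides the shell and the picture viewer there is one more tool, called after ">>>" as name(argument=value, ...), one argument or row to a line, values as JSON. drive_tool: Moves the arm, as the interface text tells. Its arguments: {"type":"object","properties":{"dp":{"type":"array","items":{"type":"array","items":{"type":"number"}}},"dr":{"type":"array","items":{"type":"array","items":{"type":"number"}}},"gripper":{"type":"number"},"squeeze":{"type":"number"}},"required":["dp","dr"]}

```bash
mkdir -p pics; ls
cat > h.py <<'E'
from plant import arm, imaging
import numpy as np, cv2, pickle
def pts(d):
    h,w=d["range_z"].shape; K=np.array(d["mtx"]); z=d["range_z"]
    u,v=np.meshgrid(np.arange(w),np.arange(h))
    P=np.stack([(u-K[0,2])/K[0,0]*z,-(v-K[1,2])/K[1,1]*z,-z],-1)
    return P@np.array(d["rotation"]).T+np.array(d["position"])
E
python3 - <<'E'
from h import *
print(arm.state())
for n in ("top","side"):
    d=imaging.camera(n); pickle.dump(d,open(n+".pkl","wb")); cv2.imwrite(f"pics/{n}.png",d["color"][:,:,::-1]); print({k:v for k,v in d.items() if k not in("color","range_z")})
E
```

```text
pics
{'t': 0.0, 'joint_positions': array([-1.41409712e+00,  2.45818629e-01,  1.55906961e+00,  6.58405497e-06,
        1.33869258e+00, -1.74103688e-01]), 'qd': array([ 2.17397598e-03, -6.87841103e-04,  8.50763148e-04,  7.25677550e-04,
        5.52940176e-05, -5.36557525e-04]), 'effort': array([-1.97804227e-03, -4.29518044e+01, -3.26126504e+01, -2.01356875e-04,
        5.39075161e-03,  8.08572963e-06]), 'tool_pos': array([ 0.2110346 , -0.61417479,  0.23014752]), 'ee_rot': array([-3.13963565e+00, -3.50708195e-04,  3.30801035e-01]), 'contact_force': array([ 0.71372139, -0.22507139,  0.12613342]), 'ft_torque': array([ 0.01782562,  0.00292152, -0.0004207 ]), 'finger_force': 0.0, 'grip_width': 0.08536845511667711}
{'mtx': array([[453.64370325,   0.        , 279.58142582],
       [  0.        , 453.64370325, 203.72021311],
       [  0.        ,   0.        ,   1.        ]]), 'position': array([ 0.34193039, -0.03741439,  1.12902988]), 'rotation': array([ 0.14112123, -0.01244776, -1.59528257])}
{'mtx': array([[467.96018787,   0.        , 273.37707485],
       [  0.        , 467.96018787, 203.6759115 ],
       [  0.        ,   0.        ,   1.        ]]), 'position': array([0.35681692, 0.88573102, 1.02573592]), 'rotation': array([ 0.79163908,  0.01051011, -3.01334171])}
```

View pics/top.png

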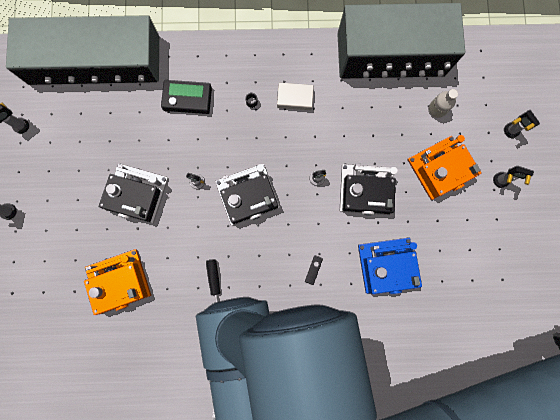

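View pics/side.png

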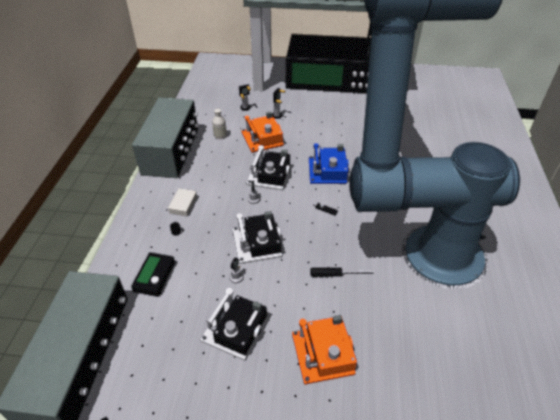

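The three black shutters in the top view are at pixels (134,193), (249,192) and (369,190). The orange ones at (117,282) and (445,168) and the blue one at (390,267) are look-alikes that aren't meant. The lens mounts are at (195,180) and (318,177). Next I'll measure the poses.

```bash
sed -i 's/^def pts/from scipy.spatial.transform import Rotation as Ro\ndef pts/; s/@np.array(d\["rotation"\]).T/@Ro.from_euler("xyz",d["rotation"]).as_matrix().T/' h.py
cat >> h.py <<'E'
def raster(d,uv,z):
    K=d["mtx"]; R=Ro.from_euler("xyz",d["rotation"]).as_matrix(); u,v=uv
    r=R@np.array([(u-K[0,2])/K[0,0],-(v-K[1,2])/K[1,1],-1]); return d["position"]+r*(z-d["position"][2])/r[2]
E
python3 - <<'E'
from h import *
d=pickle.load(open("top.pkl","rb")); P=pts(d); c=d["color"].astype(int)
print("table z",P[330,60],P[230,200])
for n,(u,v) in dict(L=(134,193),M=(249,192),R=(369,190)).items():
    m=np.zeros(c.shape[:2],bool); m[v-35:v+35,u-38:u+38]=1
    z=P[...,2]; print(n)
    hs=m&(z>.045)&(z<.062)&(c.max(-1)<90)
    q=P[hs][:,:2].astype(np.float32); r=cv2.minAreaRect(q); print(" housing",hs.sum(),r, np.median(z[hs]))
    t=(m&(z>.070)&(z<.095)).astype(np.uint8)
    k,l,s,ce=cv2.connectedComponentsWithStats(t)
    for i in range(1,k):
        if s[i,4]>8: print(" blob",s[i],P[l==i].mean(0).round(4),c[l==i].mean(0).round(), raster(d,ce[i],.08).round(4))
for n,(u,v) in dict(l=(195,180),r=(318,177)).items():
    z=P[...,2][v-14:v+14,u-14:u+14]; q=P[v-14:v+14,u-14:u+14][z>.02]; print(n,q.mean(0),q.max(0),q.min(0))
im=cv2.resize(d["color"][145:235,85:410],(800,222),interpolation=cv2.INTER_CUBIC); cv2.imwrite("pics/crop.png",im[:,:,::-1])
E
```

```text
table z [2.07375827e-01 4.79942589e-01 2.82811189e-05] [0.44001385 0.14343433 0.00469649]
L
 housing 1124 ((0.5303862690925598, 0.3044373095035553), (0.12007187306880951, 0.10715825855731964), 72.65766906738281) 0.055599643243356645
 blob [116 164  41  19 168] [0.5698 0.2799 0.0733] [233. 232. 235.] [0.5683 0.2778 0.08  ]
 blob [106 184  11  11  92] [0.5349 0.3392 0.0799] [200. 195. 198.] [0.5348 0.3391 0.08  ]
 blob [134 205   8  10  52] [0.4841 0.2756 0.0799] [127. 128. 125.] [0.484  0.2756 0.08  ]
M
 housing 1445 ((0.517060399055481, 0.02134855091571808), (0.09867767989635468, 0.11893369257450104), 19.04048728942871) 0.055408702416281486
 blob [223 164  41  18 162] [0.568  0.0255 0.0732] [233. 233. 235.] [0.5665 0.0252 0.08  ]
 blob [228 194  11  11  86] [0.5043 0.054  0.0801] [208. 202. 206.] [0.5043 0.054  0.08  ]
 blob [264 196   7   9  44] [ 0.5001 -0.025   0.0807] [135. 137. 134.] [ 0.5002 -0.025   0.08  ]
R
 housing 1486 ((0.5261451005935669, -0.27298372983932495), (0.12048395723104477, 0.10603581368923187), 84.4980697631836) 0.055065862659666176
 blob [355 164  43  10 149] [ 0.5703 -0.2908  0.0729] [237. 235. 235.] [ 0.5687 -0.2891  0.08  ]
 blob [352 183  11  11  87] [ 0.5238 -0.2372  0.0796] [177. 171. 175.] [ 0.5238 -0.2371  0.08  ]
 blob [386 199   6   9  52] [ 0.4867 -0.3098  0.0784] [108. 111. 108.] [ 0.4865 -0.3094  0.08  ]
l [0.55612645 0.14628986 0.07353475] [0.5712414  0.16657503 1.12902988] [ 0.34193039 -0.03741439  0.02093805]
r [ 0.55782315 -0.14806376  0.0754987 ] [ 0.57099637 -0.03741439  1.12902988] [ 0.34193039 -0.16918256  0.02077787]
```

View pics/crop.png

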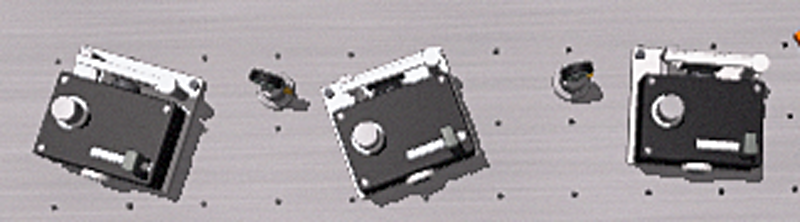

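>>> drive_tool(
  dp=[
    [0.03,0.038,-0.01],
    [0.065,0.08,-0.02],
    [0.1,0.12,-0.03],
    [0.135,0.163,-0.045],
    [0.17,0.205,-0.06],
    [0.205,0.247,-0.075],
    [0.24,0.29,-0.09],
    [0.275,0.33,-0.105],
    [0.3,0.36,-0.12],
    [0.313,0.378,-0.13],
    [0.313,0.378,-0.138],
    [0.313,0.378,-0.138],
  ],
  dr=[
    [0,0,-3],
    [0,0,-6],
    [0,0,-9],
    [0,0,-12],
    [0,0,-15],
    [0,0,-18],
    [0,0,-21],
    [0,0,-24],
    [0,0,-24.7],
    [0,0,-24.7],
    [0,0,-24.7],
    [0,0,-24.7],
  ],
  gripper=0,
  squeeze=20,
)

```text
t: 1.6
tool_pos: [0.5233, -0.2368, 0.0924]
ee_rot: [-3.141, 0.002, -0.101]
contact_force: [-0.2, 0.1, 0.1]
grip_width: 0.0
finger_force: 0.0
```

>>> drive_tool(
  dp=[
    [0,0,-0.005],
    [0,0,-0.009],
    [0,0,-0.011],
    [0,0,-0.012],
    [0,0,-0.013],
    [0,0,-0.013],
  ],
  dr=[
    [0,0,0],
    [0,0,0],
    [0,0,0],
    [0,0,0],
    [0,0,0],
    [0,0,0],
  ],
)

```text
t: 2.35
tool_pos: [0.5242, -0.2368, 0.0803]
ee_rot: [3.142, -0.0, -0.1]
contact_force: [0.6, 0.3, -0.6]
grip_width: 0.0001
finger_force: 0.0
```

>>> drive_tool(
  dp=[
    [0,0,-0.0005],
    [0,0,-0.001],
    [0,0,-0.0015],
    [0,0,-0.0015],
  ],
  dr=[
    [0,0,0],
    [0,0,0],
    [0,0,0],
    [0,0,0],
  ],
)

```text
t: 2.85
tool_pos: [0.5242, -0.2368, 0.079]
ee_rot: [3.142, -0.0, -0.1]
contact_force: [-0.1, 0.7, 1.9]
grip_width: 0.0001
finger_force: 1.3
```

>>> drive_tool(
  dp=[
    [0,0,-0.0005],
    [0,0,-0.001],
    [0,0,-0.001],
  ],
  dr=[
    [0,0,0],
    [0,0,0],
    [0,0,0],
  ],
)

```text
t: 3.22
tool_pos: [0.5242, -0.2368, 0.0779]
ee_rot: [3.142, -0.0, -0.1]
contact_force: [-0.3, 0.6, 3.6]
grip_width: 0.0002
finger_force: 1.7
```

>>> drive_tool(
  dp=[
    [0,0,-0.0005],
    [0,0,-0.0005],
  ],
  dr=[
    [0,0,0],
    [0,0,0],
  ],
)

```text
t: 3.48
tool_pos: [0.5243, -0.2368, 0.0774]
ee_rot: [3.141, -0.0, -0.1]
contact_force: [-0.5, 1.1, 4.0]
grip_width: -0.0002
finger_force: 1.9
```

>>> drive_tool(
  dp=[
    [0,0,-0.0005],
    [0,0,-0.001],
    [0,0,-0.0015],
    [0,0,-0.002],
    [0,0,-0.002],
  ],
  dr=[
    [0,0,0],
    [0,0,0],
    [0,0,0],
    [0,0,0],
    [0,0,0],
  ],
)

```text
t: 4.1
tool_pos: [0.5242, -0.2368, 0.0754]
ee_rot: [3.142, -0.0, -0.1]
contact_force: [-0.5, 0.8, 5.5]
grip_width: 0.0
finger_force: 2.6
```

>>> drive_tool(
  dp=[
    [0,0,-0.0005],
    [0,0,-0.001],
    [0,0,-0.0015],
    [0,0,-0.002],
    [0,0,-0.002],
  ],
  dr=[
    [0,0,0],
    [0,0,0],
    [0,0,0],
    [0,0,0],
    [0,0,0],
  ],
)

```text
t: 4.72
tool_pos: [0.5243, -0.2368, 0.0736]
ee_rot: [3.142, -0.0, -0.1]
contact_force: [-1.2, 0.1, 6.3]
grip_width: -0.0001
finger_force: 3.3
```

>>> drive_tool(
  dp=[
    [0,0,-0.0005],
    [0,0,-0.001],
    [0,0,-0.0015],
    [0,0,-0.002],
    [0,0,-0.002],
  ],
  dr=[
    [0,0,0],
    [0,0,0],
    [0,0,0],
    [0,0,0],
    [0,0,0],
  ],
)

```text
t: 5.35
tool_pos: [0.5243, -0.2368, 0.0719]
ee_rot: [3.142, -0.0, -0.1]
contact_force: [-2.5, 0.5, 9.0]
grip_width: -0.0001
finger_force: 4.0
```

```bash
cat >> h.py <<'E'
def gates():
    d=imaging.camera("top"); P=pts(d); z=P[...,2]; c=d["color"].astype(int)
    d0=pickle.load(open("top.pkl","rb"))
    df=np.abs(c-d0["color"].astype(int)).sum(-1)
    return d,P,df
E
python3 - <<'E'
from h import *
d=imaging.camera("side"); im=d["color"][120:370,180:380]; cv2.imwrite("pics/s2.png",cv2.resize(im,(480,600),interpolation=cv2.INTER_CUBIC)[:,:,::-1])
print(arm.state()["contact_force"])
E
```

```text
[-1.90366864  1.60827188  7.48560234]
```

View pics/s2.png

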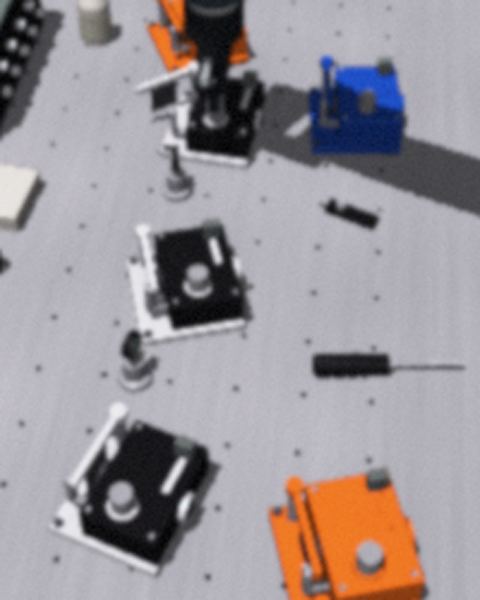

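Shutter R's arm is open: in the crop the bar slopes to the rear at (165,78). The latch let go at about 8 N. Next is the middle shutter.

>>> drive_tool(
  dp=[
    [0,0,0.02],
    [0,0,0.05],
    [-0.003,0.04,0.055],
    [-0.007,0.1,0.055],
    [-0.011,0.16,0.055],
    [-0.015,0.22,0.055],
    [-0.018,0.265,0.055],
    [-0.02,0.291,0.045],
    [-0.02,0.291,0.025],
    [-0.02,0.291,0.013],
    [-0.02,0.291,0.0105],
    [-0.02,0.291,0.0105],
  ],
  dr=[
    [0,0,0],
    [0,0,0],
    [0,0,5],
    [0,0,10],
    [0,0,15],
    [0,0,20],
    [0,0,24],
    [0,0,24],
    [0,0,24],
    [0,0,24],
    [0,0,24],
    [0,0,24],
  ],
)

```text
t: 6.9
tool_pos: [0.5044, 0.0538, 0.0821]
ee_rot: [3.141, -0.0, 0.318]
contact_force: [0.6, -0.1, 0.1]
grip_width: -0.0001
finger_force: 0.0
```

>>> drive_tool(
  dp=[
    [0,0,-0.0005],
    [0,0,-0.001],
    [0,0,-0.0015],
    [0,0,-0.002],
    [0,0,-0.002],
  ],
  dr=[
    [0,0,0],
    [0,0,0],
    [0,0,0],
    [0,0,0],
    [0,0,0],
  ],
)

```text
t: 7.52
tool_pos: [0.5042, 0.0542, 0.0799]
ee_rot: [3.141, -0.0, 0.319]
contact_force: [-0.4, 0.4, 0.9]
grip_width: 0.0
finger_force: 0.6
```

>>> drive_tool(
  dp=[
    [0,0,-0.0005],
    [0,0,-0.001],
    [0,0,-0.001],
  ],
  dr=[
    [0,0,0],
    [0,0,0],
    [0,0,0],
  ],
)

```text
t: 7.9
tool_pos: [0.5042, 0.0542, 0.0788]
ee_rot: [3.142, -0.0, 0.319]
contact_force: [-0.1, -0.4, 2.5]
grip_width: -0.0002
finger_force: 0.9
```

>>> drive_tool(
  dp=[
    [0,0,-0.0005],
    [0,0,-0.001],
    [0,0,-0.0015],
    [0,0,-0.0015],
  ],
  dr=[
    [0,0,0],
    [0,0,0],
    [0,0,0],
    [0,0,0],
  ],
)

```text
t: 8.4
tool_pos: [0.5042, 0.0542, 0.0774]
ee_rot: [3.141, -0.0, 0.319]
contact_force: [-0.3, -1.2, 2.8]
grip_width: 0.0003
finger_force: 1.4
```

>>> drive_tool(
  dp=[
    [0,0,-0.0005],
    [0,0,-0.001],
    [0,0,-0.001],
  ],
  dr=[
    [0,0,0],
    [0,0,0],
    [0,0,0],
  ],
)

```text
t: 8.78
tool_pos: [0.5042, 0.0542, 0.0764]
ee_rot: [3.141, -0.0, 0.319]
contact_force: [-0.4, -0.3, 4.1]
grip_width: -0.0004
finger_force: 1.7
```

Soft latch (about 1 N/mm), so I'll keep going to 8 mm.

>>> drive_tool(
  dp=[
    [0,0,-0.0005],
    [0,0,-0.001],
    [0,0,-0.0015],
    [0,0,-0.002],
    [0,0,-0.0025],
    [0,0,-0.0025],
  ],
  dr=[
    [0,0,0],
    [0,0,0],
    [0,0,0],
    [0,0,0],
    [0,0,0],
    [0,0,0],
  ],
)

```text
t: 9.52
tool_pos: [0.5042, 0.0542, 0.0739]
ee_rot: [3.142, -0.0, 0.319]
contact_force: [-0.6, -0.6, 3.6]
grip_width: 0.0003
finger_force: 2.4
```

>>> drive_tool(
  dp=[
    [0,0,-0.0005],
    [0,0,-0.001],
    [0,0,-0.0015],
    [0,0,-0.002],
    [0,0,-0.0023],
    [0,0,-0.0023],
  ],
  dr=[
    [0,0,0],
    [0,0,0],
    [0,0,0],
    [0,0,0],
    [0,0,0],
    [0,0,0],
  ],
)

```text
t: 10.28
tool_pos: [0.5042, 0.0542, 0.0717]
ee_rot: [3.142, -0.0, 0.319]
contact_force: [-1.5, -0.4, 5.4]
grip_width: -0.0
finger_force: 3.0
```

Run:
```python
from h import *
d=imaging.camera("side"); im=d["color"][120:370,180:380]; cv2.imwrite("pics/s3.png",cv2.resize(im,(480,600),interpolation=cv2.INTER_CUBIC)[:,:,::-1])
print(arm.state()["contact_force"],arm.state()["tool_pos"])
```

```text
[-1.46658478 -0.98212004  6.04148199] [0.50422911 0.05420298 0.071714  ]
```

View pics/s3.png

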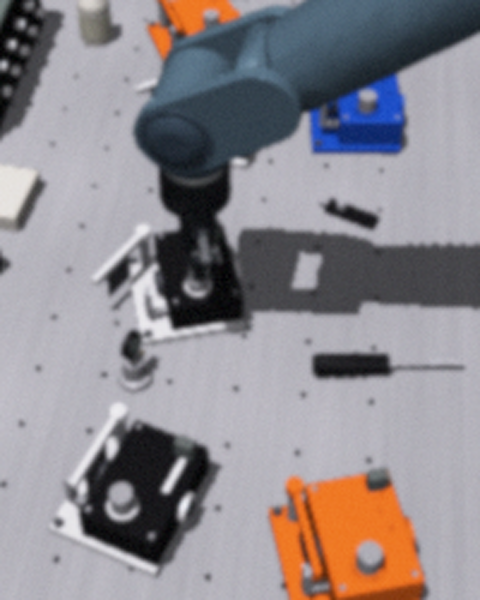

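The middle shutter is open too: its bar has swung out at (122,252). Next is the left one.

>>> drive_tool(
  dp=[
    [0,0,0.02],
    [0,0,0.05],
    [0.004,0.04,0.057],
    [0.011,0.1,0.057],
    [0.017,0.16,0.057],
    [0.023,0.215,0.057],
    [0.028,0.26,0.057],
    [0.031,0.285,0.045],
    [0.031,0.285,0.025],
    [0.031,0.285,0.013],
    [0.031,0.285,0.0095],
    [0.031,0.285,0.0095],
  ],
  dr=[
    [0,0,0],
    [0,0,0],
    [0,0,-7],
    [0,0,-14],
    [0,0,-21],
    [0,0,-28],
    [0,0,-35],
    [0,0,-35],
    [0,0,-35],
    [0,0,-35],
    [0,0,-35],
    [0,0,-35],
  ],
)

```text
t: 11.82
tool_pos: [0.5351, 0.3382, 0.0808]
ee_rot: [3.141, 0.0, -0.293]
contact_force: [-0.1, 0.8, -0.4]
grip_width: 0.0001
finger_force: 0.0
```

>>> drive_tool(
  dp=[
    [0,0,-0.0005],
    [0,0,-0.001],
    [0,0,-0.0015],
    [0,0,-0.0015],
  ],
  dr=[
    [0,0,0],
    [0,0,0],
    [0,0,0],
    [0,0,0],
  ],
)

```text
t: 12.32
tool_pos: [0.5354, 0.339, 0.0801]
ee_rot: [3.141, -0.001, -0.292]
contact_force: [-1.5, -3.4, 5.1]
grip_width: -0.0001
finger_force: 2.4
```

>>> drive_tool(
  dp=[
    [0,0,-0.0005],
    [0,0,-0.0005],
  ],
  dr=[
    [0,0,0],
    [0,0,0],
  ],
)

```text
t: 12.58
tool_pos: [0.5354, 0.339, 0.0799]
ee_rot: [3.141, -0.001, -0.292]
contact_force: [-2.5, -4.3, 6.1]
grip_width: 0.0001
finger_force: 3.4
```

>>> drive_tool(
  dp=[
    [0,0,-0.0005],
    [0,0,-0.001],
    [0,0,-0.001],
  ],
  dr=[
    [0,0,0],
    [0,0,0],
    [0,0,0],
  ],
)

```text
t: 12.95
tool_pos: [0.5354, 0.339, 0.0791]
ee_rot: [3.141, -0.0, -0.292]
contact_force: [-2.8, -4.1, 9.2]
grip_width: 0.0003
finger_force: 4.2
```

>>> drive_tool(
  dp=[
    [0,0,-0.0005],
    [0,0,-0.0005],
  ],
  dr=[
    [0,0,0],
    [0,0,0],
  ],
)

```text
t: 13.2
tool_pos: [0.5355, 0.339, 0.0788]
ee_rot: [3.141, -0.001, -0.292]
contact_force: [-3.9, -3.1, 8.3]
grip_width: -0.0004
finger_force: 4.5
```

>>> drive_tool(
  dp=[
    [0,0,-0.0005],
    [0,0,-0.0005],
    [0,0,-0.0005],
  ],
  dr=[
    [0,0,0],
    [0,0,0],
    [0,0,0],
  ],
)

```text
t: 13.58
tool_pos: [0.5355, 0.339, 0.0784]
ee_rot: [3.141, -0.0, -0.292]
contact_force: [-4.3, -4.7, 10.5]
grip_width: -0.0002
finger_force: 4.9
```

>>> drive_tool(
  dp=[
    [0,0,-0.0005],
    [0,0,-0.0005],
    [0,0,-0.0005],
  ],
  dr=[
    [0,0,0],
    [0,0,0],
    [0,0,0],
  ],
)

```text
t: 13.95
tool_pos: [0.5354, 0.339, 0.0781]
ee_rot: [3.141, -0.0, -0.292]
contact_force: [-3.9, -4.8, 10.7]
grip_width: 0.0
finger_force: 5.3
```

>>> drive_tool(
  dp=[
    [0,0,-0.0004],
    [0,0,-0.0007],
    [0,0,-0.0007],
  ],
  dr=[
    [0,0,0],
    [0,0,0],
    [0,0,0],
  ],
)

```text
t: 14.32
tool_pos: [0.5355, 0.339, 0.0776]
ee_rot: [3.141, -0.0, -0.292]
contact_force: [-5.0, -4.2, 11.5]
grip_width: 0.0001
finger_force: 5.9
```

Run:
```python
from h import *
print(arm.state()["contact_force"],arm.state()["tool_pos"],arm.state()["finger_force"])
```

```text
[-5.02500569 -4.153613   11.47406717] [0.53548109 0.33903499 0.07757839] 5.8743689502443885
```

>>> drive_tool(
  dp=[
    [0,0,-0.0004],
    [0,0,-0.0005],
    [0,0,-0.0005],
  ],
  dr=[
    [0,0,0],
    [0,0,0],
    [0,0,0],
  ],
)

```text
t: 14.7
tool_pos: [0.5355, 0.3391, 0.0772]
ee_rot: [3.141, -0.0, -0.292]
contact_force: [-5.7, -5.4, 12.2]
grip_width: 0.0002
finger_force: 6.3
```

12.2 N at about 3 mm down and still latched, so this one is out of limits. I'll back off and move to the right side of its tag.

>>> drive_tool(
  dp=[
    [0,0,0.01],
    [0,0,0.035],
    [-0.01,-0.02,0.05],
    [-0.03,-0.05,0.05],
    [-0.05,-0.08,0.05],
    [-0.06,-0.094,0.045],
    [-0.06,-0.094,0.03],
    [-0.06,-0.094,0.01],
    [-0.06,-0.094,-0.005],
    [-0.06,-0.094,-0.012],
    [-0.06,-0.094,-0.012],
  ],
  dr=[
    [0,0,0],
    [0,0,0],
    [0,0,0],
    [0,0,0],
    [0,0,0],
    [0,0,0],
    [0,0,0],
    [0,0,0],
    [0,0,0],
    [0,0,0],
    [0,0,0],
  ],
)

```text
t: 16.08
tool_pos: [0.4749, 0.2454, 0.0626]
ee_rot: [3.141, 0.001, -0.292]
contact_force: [0.1, 0.6, 0.0]
grip_width: -0.0001
finger_force: 0.0
```

>>> drive_tool(
  dp=[
    [0.001,0.004,0],
    [0.002,0.008,0],
    [0.0035,0.0115,0],
    [0.0045,0.0153,0],
    [0.0045,0.0153,0],
  ],
  dr=[
    [0,0,0],
    [0,0,0],
    [0,0,0],
    [0,0,0],
    [0,0,0],
  ],
)

```text
t: 16.7
tool_pos: [0.4798, 0.2608, 0.0634]
ee_rot: [-3.141, -0.0, -0.292]
contact_force: [0.2, -0.1, 0.9]
grip_width: -0.0002
finger_force: 0.0
```

>>> drive_tool(
  dp=[
    [0.001,0.003,0],
    [0.0018,0.006,0],
    [0.0025,0.0085,0],
    [0.003,0.01,0],
    [0.003,0.01,0],
  ],
  dr=[
    [0,0,0],
    [0,0,0],
    [0,0,0],
    [0,0,0],
    [0,0,0],
  ],
)

```text
t: 17.32
tool_pos: [0.4827, 0.2707, 0.0633]
ee_rot: [-3.141, -0.0, -0.292]
contact_force: [0.5, 0.9, -0.4]
grip_width: 0.0002
finger_force: 0.2
```

>>> drive_tool(
  dp=[
    [0.001,0.003,0],
    [0.0018,0.006,0],
    [0.0025,0.0085,0],
    [0.003,0.01,0],
    [0.003,0.01,0],
  ],
  dr=[
    [0,0,0],
    [0,0,0],
    [0,0,0],
    [0,0,0],
    [0,0,0],
  ],
)

```text
t: 17.95
tool_pos: [0.4856, 0.2807, 0.0633]
ee_rot: [-3.141, 0.0, -0.292]
contact_force: [-0.4, -1.1, -0.6]
grip_width: -0.0001
finger_force: 0.2
```

>>> drive_tool(
  dp=[
    [0.001,0.003,0],
    [0.0018,0.006,0],
    [0.0025,0.008,0],
    [0.0025,0.008,0],
  ],
  dr=[
    [0,0,0],
    [0,0,0],
    [0,0,0],
    [0,0,0],
  ],
)

```text
t: 18.45
tool_pos: [0.4874, 0.2865, 0.0632]
ee_rot: [3.136, 0.002, -0.291]
contact_force: [-4.2, -11.7, 5.8]
grip_width: 0.0
finger_force: 6.4
```

Run:
```python
from h import *
print(arm.state()["contact_force"],arm.state()["tool_pos"])
d=imaging.camera("side"); im=d["color"][270:370,190:290]; cv2.imwrite("pics/s4.png",cv2.resize(im,(600,600),interpolation=cv2.INTER_CUBIC)[:,:,::-1])
```

```text
[ -4.19607427 -11.74063366   5.78106176] [0.48739268 0.2865005  0.06322712]
```

View pics/s4.png

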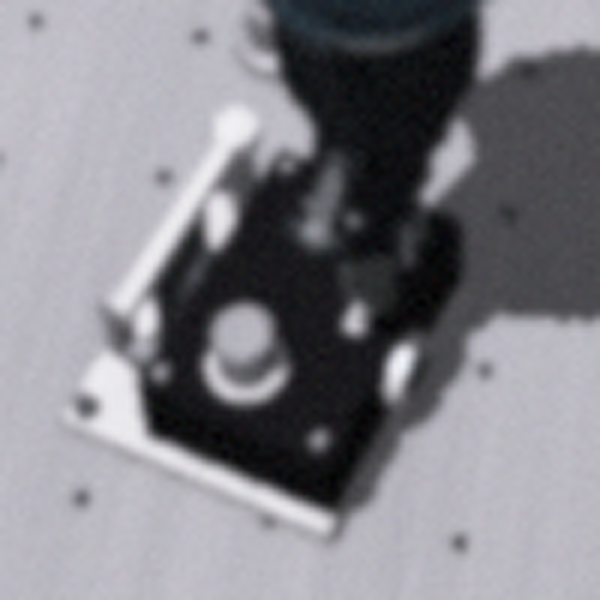

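The tag is against its end stop, with the force up to 12 N and the TCP 17 mm behind the expected tag end position. I'll retreat and verify.

>>> drive_tool(
  dp=[
    [-0.002,-0.007,0],
    [-0.005,-0.017,0],
    [-0.007,-0.025,0],
    [-0.007,-0.025,0.03],
    [-0.007,-0.025,0.08],
    [-0.04,-0.06,0.12],
    [-0.08,-0.11,0.14],
    [-0.1,-0.17,0.15],
    [-0.1,-0.23,0.15],
    [-0.1,-0.29,0.15],
    [-0.1,-0.29,0.15],
  ],
  dr=[
    [0,0,0],
    [0,0,0],
    [0,0,0],
    [0,0,0],
    [0,0,0],
    [0,0,0],
    [0,0,0],
    [0,0,0],
    [0,0,0],
    [0,0,0],
    [0,0,0],
  ],
)

```text
t: 19.88
tool_pos: [0.388, -0.0053, 0.2136]
ee_rot: [3.141, -0.002, -0.301]
contact_force: [-0.9, -0.1, -0.6]
grip_width: 0.0
finger_force: 0.0
```

Run:
```python
from h import *
d=imaging.camera("top"); P=pts(d); z=P[...,2]; c=d["color"].astype(int)
for n,(u,v) in dict(L=(134,193),M=(249,192),R=(369,190)).items():
    m=np.zeros(z.shape,bool); m[v-35:v+35,u-38:u+38]=1
    k,l,s,ce=cv2.connectedComponentsWithStats((m&(z>.07)&(z<.095)).astype(np.uint8)); print(n)
    for i in range(1,k):
        if s[i,4]>8: print(" ",s[i],P[l==i].mean(0).round(4),c[l==i].mean(0).round())
im=cv2.resize(d["color"][135:245,85:410],(800,271),interpolation=cv2.INTER_CUBIC); cv2.imwrite("pics/end.png",im[:,:,::-1])
```

```text
L
  [116 164  41  19 161] [0.5696 0.2797 0.0731] [235. 235. 237.]
  [106 184  12  10  92] [0.5353 0.339  0.0797] [202. 197. 200.]
  [122 202   9  10  57] [0.4928 0.3035 0.0788] [122. 124. 121.]
M
  [234 157  30  15 114] [0.5898 0.011  0.0735] [238. 238. 240.]
  [228 194  11  11  77] [0.5052 0.0531 0.0804] [207. 201. 205.]
  [264 196   7   9  46] [ 0.4999 -0.025   0.0794] [136. 138. 135.]
R
  [378 155  19  20  94] [ 0.5783 -0.3168  0.0735] [240. 238. 238.]
  [352 183  11  11  85] [ 0.5239 -0.2375  0.0796] [182. 176. 180.]
  [386 199   6   9  48] [ 0.487  -0.31    0.0793] [115. 118. 115.]
```

View pics/end.png

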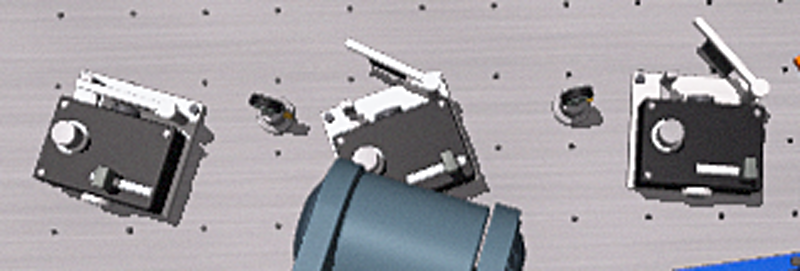

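The middle and right arms are open and their tags haven't moved. The left shutter is still shut, and its tag has moved 29 mm to the left stop, at (102,178) in this crop. Both mounts stand where they were.

```bash
python3 -c "
from plant import arm
print(arm.sign_off())"
```

```text
the job is handed in; nothing more can be done
None
```

The job is handed in: the right and middle shutters clicked open at about 8 N and 6 N with their tags untouched; the left latch had not let go at 12.2 N, so I left it shut and slid its tag to the left stop, and both lens mounts still stand where they were.

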